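Zero the jump-ring winder's counter and hold its tensioner open for threading

ROBOT

A 7-joint arm with a two-finger parallel gripper is mounted at the origin on the work surface. World frame = base frame: x ahead of the robot, y to its left, z up, the work surface at z = 0. Lengths are in mm, angles in rad, forces in N, time in s.
With the tool pointing down it reaches from about 400 to 925 mm from the base axis. Payload 5.6 kg.
Tool frame: the origin (TCP) lies at the very end of the fingers, on their centre line; the grasp point (between the pads) lies r.hold_point_z behind it (r.hold_point_z is the distance from the TCP to the grasp point, in mm); z points along the fingers, y is the line along which they close (so a half turn about z gives the same grasp; the last joint's range is limited). The gripper opens to 85 mm and grips with 20 to 120 N. Pads are 22 mm wide; open, the fingers measure 114 mm over their backs; the gripper's body (76 mm by 85 mm) begins 54 mm behind the grasp point. The pads swing forward as they close: fully open they stand 13 mm farther back than shut.
Start: joints at [-1.157, 0.468, -0.012, 1.603, 0.006, 1.071, -0.056], TCP at [286.74, 583.342, 231.29] pointing down, gripper open.
Joint ranges: [-2.53, 2.53], [-0.31, 2.02], [-1.57, 1.55], [0.28, 2.44], [-1.29, 4.43], [0.15, 1.84], [-2.92, 2.92]. Speed limits (rad/s): [2.57, 2.57, 3.14, 3.14, 3.14, 3.14, 3.14].

INTERFACE

Orientations are given as a unit quaternion [x, y, z, w].
In Python, from workcell import readout, optics, job, r gives the robot as it stands.
- The arm moves only by the tool send_rows, never from a script. Its arguments are lists of equal length, an entry for each row: "hand": the gripper command: -1 is shut, 1 is fully open, values between are in proportion; "offset": the shift along the tool's x, y, z in units of 4 cm (1.0 is 4 cm), a list of three; "twist": the turn, a rotation vector about the tool's x, y, z in units of 0.08 rad (1.0 is 0.08 rad), a list of three. In form: {"hand": [hand, ...], "offset": [[dx, dy, dz], ...], "twist": [[wx, wy, wz], ...]}. A call has 1 to 8 rows; each row shifts and turns the commanded pose from where the row before left it, along the tool's axes as they then stand; what a row does not reach is not made up. A row lasts 1/12 s, in which the tool goes at most 41.7 mm and 7.16 degrees, less where a joint would pass 70% of its speed; a pose out of reach is approached as far as the arm can. A call with a number of a shift or a turn outside -1 to 1 is refused whole. A call with a gripper value outside its range is refused whole. The fingers move at their own pace and stop on an object; "force" is the grip in N (left out, the last holds). Time passes only in rows, so rows that do not move let the fingers close. It gives the time, the measured TCP pose, the force, the opening and the grip force at its end, in the units of the state.
- readout.read_state(): the state, without advancing time (a new reading comes with each control period).
- optics.camera(name): name is "scene" or "top"; returns a dict with "frame" (480x640x3 uint8, red, green, blue), "fx", "fy", "cx", "cy" (pixels), "world_to_cam" (4x4, takes a point from world to camera coordinates). Camera axes: x right, y down, z forward; pixel columns grow to the right and rows downward; lengths in mm; the calibration is good to about 2 mm. A picture is of the moment at which its call begins. There is no depth.
- job.job_done(): hands the job in; it is judged then, once.
The state is a dict: "time": time; "joint_positions": joint angles; "dq": joint speeds; "joint_efforts": joint torques, N m; "tcp_pos": TCP position; "tool_rot": TCP orientation; "ft_force": force on the tool from outside, world axes, zero at the start; "ft_torque": the same for the moment, N m; "gripper_width": finger opening in mm; "grip_force": force on a finger pad.
Only numpy, scipy, OpenCV 4.12 (cv2) and the standard library are available. Lean on these libraries where they do the work, as an engineer would, in place of code of your own. Each camera call takes 0.05 s, during which the arm holds its last target. There are 200 camera calls.

TASK

Get the jump-ring winder ready for threading: take the wooden-handled stylus from its block and, while the winder's spring-loaded cage arm is still at rest, press the turn counter's recessed zero button fully down with it for a moment. Then, keeping the stylus in the gripper, push the cage arm round against its spring to its stop and finish while holding it there, letting go of neither the arm nor the stylus. Leave the bowl, the tin and the pliers where they are.

Things in the scene. Friction and masses are not known exactly. Their poses are not given: they have to be found in the camera images.
- stylus_grip (a point): Middle of the stylus handle. The loose stylus stands tip-down in the only hole of the block: a round pale wooden handle 16 mm across, 80 mm long, above a steel shank 6 mm across, 40 mm long (120 mm overall, about 40 g). At the start the shank is in the hole, the handle's lower end sits on the block's top, and this point is 90 mm above the bench. z runs along the stylus from tip to handle.
- stylus_tip (a point): Lower end of the steel shank, on the stylus axis, 80 mm below stylus_grip when upright; at the start 10 mm above the bench inside the block.
- block: Fixed wooden tool block, 80 x 60 x 50 mm (x, y, height), with one upright 8 mm hole through its centre that holds the stylus. Origin at the centre of its underside. The block and the counter may stand on either side of the winder.
- counter: Fixed grey turn counter, 90 x 70 x 40 mm (x, y, height), with a dark display window on the +x half of its flat top and a 16 mm square well for the zero button on the other half, 22 mm from its centre towards its -x. Origin at the centre of its underside.
- button_top (a point): Centre of the top face of the round black zero button (13 mm in diameter) in the counter's well; at rest 35 mm above the bench, 5 mm below the counter's top face. It moves straight down.
- zero_button (a joint): Travel of the zero button: 0 at rest, 0.004 m fully down; a spring returns it. It begins to move at about 1.6 N and is fully down at about 5 N.
- winder: Fixed jump-ring winder: dark steel base plate 170 x 150 x 12 mm (x, y, height); on it, from the +x edge, a low winding mandrel with crank (up to 65 mm high), a hanger bracket up to 108 mm high over the pivot body, and the cage arm, which reaches from the pivot towards -x. Origin at the centre of its underside.
- pivot (a point): On the vertical axis of the cage arm, half-way up the cage (74 mm above the bench); 20 mm from the winder's origin towards its +x.
- cage_side (a point): Point on the flat trailing side of the cage arm, the side to push on, 80 mm out from the pivot along the arm, half-way up (74 mm above the bench), 10 mm off the arm's centre line. It moves with the arm. Its y axis is the direction in which the arm travels when wound, its x axis runs along the arm away from the pivot.
- cage_arm (a joint): Angle of the cage arm: 0 at rest, 1.1 rad at its stop, growing counter-clockwise seen from above. At 0 it points 0.55 rad clockwise (seen from above) from the winder's -x direction, and at the stop 0.55 rad counter-clockwise from it. A spring returns it: about 0.15 N m at rest, 0.43 N m (5 N at 80 mm) at the stop.
- bowl: Bystander: loose white ceramic bowl, 84 mm across, 35 mm high; origin under its centre.
- tin: Bystander: loose flat tin box, 60 x 110 x 24 mm; origin under its centre.
- pliers: Bystander: loose pliers lying flat, about 140 mm long, 14 mm thick; origin under the middle.
- cage_end (a point): Centre of the cage arm's round outer end, on its centre line, 100 mm from the pivot, 74 mm above the bench. The arm is two level aluminium plates, 20 mm wide, 24 mm high overall (62 to 86 mm above the bench), with two black rollers between them. A steel pin up to 74 mm high stands beside the trailing side 36 mm from the pivot at rest; another, 48 mm from the pivot, marks the stop.
There are look-alikes about, which are no part of the job. What is meant by the part that bears stylus_grip is not green or purple, and is the smaller of those in its own colour.

How it is judged:
By the outcome, as a careful person would: the job done as asked, in the order asked, and still so for the second after the job is handed in, while the arm keeps its last pose, push and grip.
It also fails if it takes over 56 s, if anything falls off the work surface, if the arm or the gripper's body presses on something with over 40 N, if the wrist force passes 120 N, or if a joint passes its speed limit or range.

## Working session

There is one attempt and no reset: what is moved stays moved. The work goes in short steps, Python scripts to look and compute and a tool call to move; the robot and the scene stay as the last step left them, time stands still between calls to the robot, and variables do not carry over. Pictures are saved under pics/ and viewed, at most 10 in all, crops included, and the job is handed in when it is done.

Besides the shell and the picture viewer there is one more tool, called after ">>>" as name(argument=value, ...) on one line, values as JSON. send_rows: Moves the arm, as the interface text tells. Shifts and turns lie within -1 to 1; 1 stands for 4 cm of shift or 0.08 rad of turn. Its arguments: {"type":"object","properties":{"hand":{"type":"array"},"offset":{"type":"array"},"twist":{"type":"array"},"force":{"type":"number"}},"required":["hand","offset","twist"]}

```bash
mkdir -p pics; ls; cat > h.py <<'E'
from workcell import readout, optics, job, r
import numpy as np, cv2
def cam(n,save=None):
    c=optics.camera(n)
    if save: cv2.imwrite('pics/'+save,cv2.cvtColor(c['frame'],cv2.COLOR_RGB2BGR))
    return c
def ray(c,u,v):
    M=np.array(c['world_to_cam']);R=M[:3,:3];t=M[:3,3]
    return -R.T@t, R.T@np.array([(u-c['cx'])/c['fx'],(v-c['cy'])/c['fy'],1])
def onz(c,u,v,z):
    o,d=ray(c,u,v);return o+d*(z-o[2])/d[2]
def proj(c,p):
    q=np.array(c['world_to_cam'])@np.append(p,1);return c['fx']*q[0]/q[2]+c['cx'],c['fy']*q[1]/q[2]+c['cy']
E
python3 - <<'E'
from h import *
for n in('scene','top'):
    c=cam(n,n+'1.png');print(n,c['fx'],c['cx'],c['cy'],ray(c,320,240))
s=readout.read_state();print(s,r.hold_point_z)
E
```

```text
pics
scene 504.86891121593453 325.81814930393966 234.72479809453006 (array([1018.08984738, -414.90138353,  816.6718156 ]), array([-0.42820053,  0.40395421, -0.80852167]))
top 573.5211356308137 315.0521563650461 231.1238824614922 (array([ 438.88782163,  -43.69825967, 1167.11045719]), array([ 0.15977915,  0.00158567, -0.98731052]))
{'time': 0.1, 'joint_positions': array([-1.15701229,  0.46833006, -0.0116    ,  1.6035176 ,  0.00599905,
        1.07140822, -0.05630712]), 'dq': array([ 0.00115318, -0.00290053, -0.00083208, -0.00100181, -0.00125113,
        0.00056541, -0.0005693 ]), 'joint_efforts': array([ 8.36174459e-04, -5.33521378e+01,  2.16681522e-02, -2.51966661e+01,
        1.15730902e-02,  4.29846958e-03, -1.44418099e-06]), 'tcp_pos': array([286.53181275, 582.88140744, 230.41278125]), 'tool_rot': array([ 2.26447856e-01,  9.74022949e-01, -8.04467767e-04, -1.26847999e-04]), 'ft_force': array([-0.62101055,  0.31435152,  0.34238276]), 'ft_torque': array([-0.00822629,  0.00453317, -0.02874401]), 'grip_force': 0.0, 'gripper_width': 85.13870322330172} 18.700000000000003
```

View pics/scene1.png

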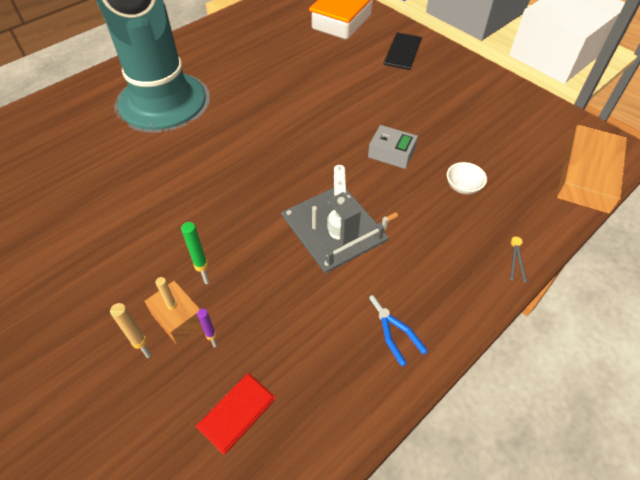

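View pics/top1.png

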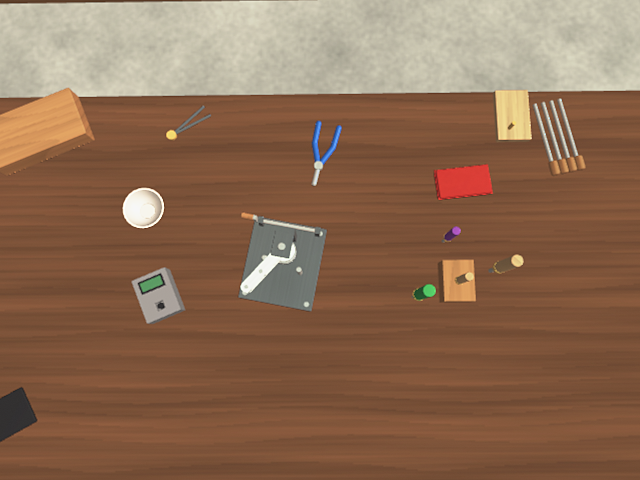

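Two overview pictures. The scene view shows the block with a pale stylus at (166,293). The look-alikes are a larger pale one at (127,325), a green one at (195,245) and a purple one at (207,322). In the top view these are at (465,278), (515,262), (425,292) and (453,234). The choice is the smaller pale one in the block. I'll check it in a crop along with the counter and winder.

```bash
python3 - <<'E'
from h import *
T=cv2.imread('pics/top1.png');S=cv2.imread('pics/scene1.png')
def crop(I,x,y,w,h,k):return cv2.resize(I[y:y+h,x:x+w],None,fx=k,fy=k,interpolation=cv2.INTER_CUBIC)
a=np.hstack([crop(T,400,220,100,75,4),crop(T,120,255,100,75,4)])
b=np.hstack([crop(T,230,205,100,75,4),crop(S,120,260,100,75,4)])
cv2.imwrite('pics/crop1.png',np.vstack([a,b]))
c=cam('top')
g=cv2.cvtColor(T,cv2.COLOR_BGR2HSV)
def blobs(m,box,n):
    x,y,w,h=box;k=np.zeros_like(m);k[y:y+h,x:x+w]=m[y:y+h,x:x+w]
    cs,_=cv2.findContours(k,cv2.RETR_EXTERNAL,cv2.CHAIN_APPROX_NONE)
    for q in sorted(cs,key=cv2.contourArea)[::-1][:2]: print(n,cv2.contourArea(q),cv2.minAreaRect(q))
blobs(cv2.inRange(g,(0,0,90),(179,50,200)),(120,255,75,75),'counter')
blobs(cv2.inRange(g,(0,0,0),(179,255,55)),(145,290,30,25),'button')
blobs(cv2.inRange(g,(8,80,150),(25,255,255)),(435,250,50,60),'block')
blobs(cv2.inRange(g,(0,0,200),(179,30,255)),(230,240,80,60),'cage')
blobs(cv2.inRange(g,(0,0,40),(179,90,120)),(230,205,110,115),'base')
print(g[278,465],g[270,450],g[277,469])
E
```

```text
counter 1828.0 ((157.73712158203125, 295.21649169921875), (48.4621696472168, 40.421043395996094), 68.96248626708984)
button 17.0 ((160.5, 305.0), (4.0, 5.0), 90.0)
button 0.0 ((148.1000213623047, 290.7000427246094), (0.4472135603427887, 2.2360680103302), 63.43495178222656)
block 1240.5 ((459.0, 280.0), (42.0, 32.0), 90.0)
cage 652.0 ((266.293212890625, 266.2976989746094), (20.31366729736328, 69.53675842285156), 52.22431945800781)
cage 20.0 ((281.5, 245.5), (5.0, 5.0), 0.0)
base 4976.5 ((282.380859375, 262.7679443359375), (74.8576431274414, 84.55733489990234), 10.980650901794434)
base 0.5 ((317.0500183105469, 276.35003662109375), (0.9486832022666931, 3.1622774600982666), 18.434947967529297)
[ 15 119 133] [ 15 144 220] [ 21 106 229]
```

View pics/crop1.png

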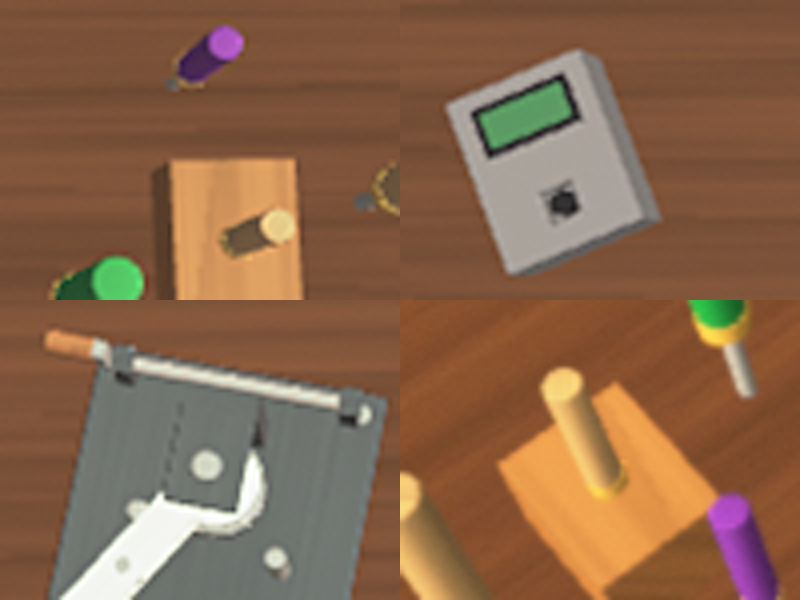

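The crop confirms it. The smaller pale stylus stands in the block, with its top at about (469.5,276.8) in the top view. The button is at about (161,306). The cage points lower-left, so it has to be pushed from its upper-left side. Next I'll compute positions.

```bash
cat >> h.py <<'E'
def tri(c1,p1,c2,p2):
    o1,d1=ray(c1,*p1);o2,d2=ray(c2,*p2)
    A=np.c_[d1,-d2];k=np.linalg.lstsq(A,o2-o1,rcond=None)[0]
    a,b=o1+k[0]*d1,o2+k[1]*d2;return (a+b)/2,np.linalg.norm(a-b)
E
python3 - <<'E'
from h import *
np.set_printoptions(precision=1,suppress=True)
c=cam('top');s=cam('scene')
P=lambda x,y,z:onz(c,x,y,z)
print('sty top',P(469.5,276.8,130),'blockc',P(459,280,50), 'scene top',onz(s,120+563/4-100+0,260+(382-300)/4,130) if 0 else onz(s,120+(563-400)/4,260+(382-300)/4,130))
k=[(447,103),(580,50),(655,215),(510,273)]
q=[P(120+(a-400)/4,255+b/4,40) for a,b in k];print('counter',*q,np.mean(q,0))
print('button',P(161.2,306,35))
ux=(q[0]+q[1]-q[2]-q[3])[:2];ux/=np.linalg.norm(ux);print('yaw',np.degrees(np.arctan2(ux[1],ux[0])),'pred btn',np.mean(q,0)[:2]-22*ux)
rc=cv2.boxPoints(((282.4,262.8),(74.9,84.6),10.98));w=[P(a,b,12) for a,b in rc];print('winder',*w,np.mean(w,0))
T=c['frame'];g=cv2.cvtColor(T,cv2.COLOR_RGB2HSV)
m=cv2.inRange(g,(0,0,200),(179,30,255));n=np.zeros_like(m);n[262:300,230:275]=m[262:300,230:275]
cs=max(cv2.findContours(n,0,1)[0],key=cv2.contourArea);print('arm outer',cv2.minAreaRect(cs));b=cv2.boxPoints(cv2.minAreaRect(cs));print(*[P(x,y,86) for x,y in b])
for z,px in((130,(515,262)),(150,(428,291)),(130,(453,232))):print('lookalike',P(*px,z))
E
```

```text
sty top [ 537.  -311.3  130. ] blockc [ 538.5 -311.3   50. ] scene top [ 540.1 -309.9  130. ]
counter [543.3 330.3  40. ] [569.  265.5  40. ] [487.6 225.6  40. ] [460.2 295.4  40. ] [515.  279.2  40. ]
button [493.6 271.4  35. ]
yaw 24.440896612849908 pred btn [495.  270.1]
winder [511.  124.7  12. ] [681.   94.2  12. ] [649.7 -56.8  12. ] [481.5 -22.8  12. ] [580.8  34.8  12. ]
arm outer ((256.5835876464844, 275.75616455078125), (12.666858673095703, 43.86292266845703), 42.87889862060547)
[524.6 115.2  86. ] [585.1  59.4  86. ] [568.5  41.6  86. ] [508.3  97.5  86. ]
lookalike [ 563.1 -395.   130. ]
lookalike [ 510.6 -231.8  150. ]
lookalike [ 619.3 -285.7  130. ]
```

>>> send_rows(hand=[0,0,0,0,0,0,0,0], offset=[[-0.645,-0.72,0],[-0.645,-0.72,0],[-0.645,-0.72,0],[-0.645,-0.72,0],[-0.645,-0.72,0],[-0.645,-0.72,0],[-0.645,-0.72,0],[-0.645,-0.72,0]], twist=[[0,0,0],[0,0,0],[0,0,0],[0,0,0],[0,0,0],[0,0,0],[0,0,0],[0,0,0]], force=70)

```text
time: 0.92
tcp_pos: [370.5, 283.7, 231.4]
tool_rot: [0.226, 0.974, 0.0, 0.0]
ft_force: [1.0, 0.3, 0.1]
gripper_width: 42.4
grip_force: 0.0
```

>>> send_rows(hand=[0,0,0,0,0,0,0,0], offset=[[-0.645,-0.72,0],[-0.645,-0.72,0],[-0.645,-0.72,0],[-0.645,-0.72,0],[-0.645,-0.72,0],[-0.645,-0.72,0],[-0.645,-0.72,0],[-0.645,-0.72,0]], twist=[[0,0,0],[0,0,0],[0,0,0],[0,0,0],[0,0,0],[0,0,0],[0,0,0],[0,0,0]])

```text
time: 1.58
tcp_pos: [454.1, -14.2, 231.6]
tool_rot: [0.226, 0.974, 0.0, 0.0]
ft_force: [0.7, 0.7, 0.6]
gripper_width: 42.9
grip_force: 0.0
```

>>> send_rows(hand=[0,0,0,0,0,0,0,0], offset=[[-0.645,-0.72,0],[-0.645,-0.72,0],[-0.645,-0.72,0],[-0.645,-0.72,0],[-0.645,-0.72,0],[-0.645,-0.72,0],[-0.645,-0.72,0],[0,0,0]], twist=[[0,0,0],[0,0,0],[0,0,0],[0,0,0],[0,0,0],[0,0,0],[0,0,0],[0,0,0]])

```text
time: 2.25
tcp_pos: [526.7, -281.5, 231.5]
tool_rot: [0.231, 0.973, -0.003, 0.001]
ft_force: [-1.0, -0.6, 1.2]
gripper_width: 42.4
grip_force: 0.0
```

>>> send_rows(hand=[0,0,0], offset=[[0,0,0],[0,0,0],[0,0,0]], twist=[[0,0,0],[0,0,0],[0,0,0]])

```text
time: 2.5
tcp_pos: [527.1, -271.1, 231.1]
tool_rot: [0.225, 0.974, 0.001, -0.0]
ft_force: [-0.1, 1.0, -0.1]
gripper_width: 42.9
grip_force: 0.0
```

```bash
python3 - <<'E'
from h import *
s=readout.read_state();print(s['tcp_pos'],s['tool_rot'],s['joint_positions'])
c=cam('top','t2.png');I=cv2.imread('pics/t2.png');b=cam('scene','s2.png');J=cv2.imread('pics/s2.png')
k=lambda I,x,y:cv2.resize(I[y:y+150,x:x+200],None,fx=2,fy=2)
cv2.imwrite('pics/c2.png',np.hstack([k(I,390,190),k(J,70,200)]))
E
```

```text
[ 527.09016966 -271.10480422  231.06478464] [ 2.25483413e-01  9.74246760e-01  6.11541227e-04 -3.26113763e-04] [ 0.0286669   0.39264172  0.50401233  1.77497278 -0.21838115  1.03036054
  1.72971427]
```

View pics/c2.png

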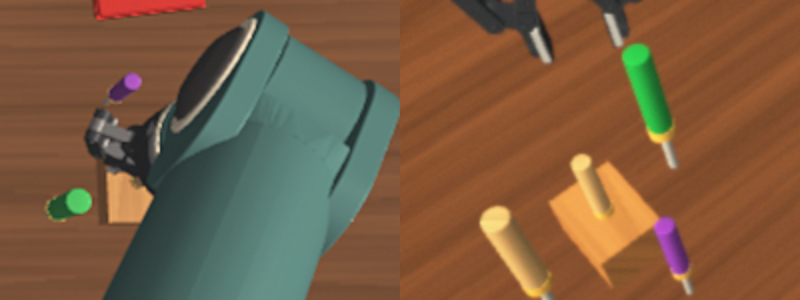

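Left (top view): the arm covers the block and stylus, and the fingers are at about crop (115,140). Right (scene view): the fingers hang beyond the block, with the stylus standing at crop (590,185). The route is clear, so I'll move over it and descend.

>>> send_rows(hand=[0,0,0,0,0,0,0,0], offset=[[-0.345,-0.39,0],[-0.34,-0.385,0],[0,0,0.6],[0,0,0.6],[0,0,0.8],[0,0,0.8],[0,0,0.8],[0,0,0]], twist=[[0,0,0],[0,0,0],[0,0,0],[0,0,0],[0,0,0],[0,0,0],[0,0,0],[0,0,0]])

```text
time: 3.27
tcp_pos: [534.6, -308.9, 81.5]
tool_rot: [0.225, 0.974, 0.002, -0.005]
ft_force: [-1.3, 1.0, -0.7]
gripper_width: 42.5
grip_force: 0.0
```

>>> send_rows(hand=[-1,-1,-1,-1,-1,-1], offset=[[0,0,0],[0,0,0],[0,0,0],[0,0,0],[0,0,0],[0,0,0]], twist=[[0,0,0],[0,0,0],[0,0,0],[0,0,0],[0,0,0],[0,0,0]])

```text
time: 3.77
tcp_pos: [539.5, -313.0, 89.3]
tool_rot: [0.226, 0.974, 0.0, 0.002]
ft_force: [1.4, 1.9, 7.4]
gripper_width: 14.2
grip_force: 68.5
```

>>> send_rows(hand=[-1,-1,-1,-1,-1,-1,-1,-1], offset=[[0,0,-0.3],[0,0,-0.5],[0,0,-0.6],[0,0,-0.7],[0,0,-0.8],[0,0,-0.8],[0,0,0],[0,0,0]], twist=[[0,0,0],[0,0,0],[0,0,0],[0,0,0],[0,0,0],[0,0,0],[0,0,0],[0,0,0]])

```text
time: 4.43
tcp_pos: [538.5, -313.9, 238.3]
tool_rot: [0.227, 0.974, -0.001, 0.002]
ft_force: [0.3, -0.4, -1.1]
gripper_width: 14.2
grip_force: 68.4
```

```bash
python3 - <<'E'
from h import *
s=readout.read_state();print(s['tcp_pos'],s['tool_rot'],s['ft_force'],s['gripper_width'],s['grip_force'])
b=cam('scene','s3.png');J=cv2.imread('pics/s3.png');print(proj(b,s['tcp_pos']),proj(b,s['tcp_pos']-[0,0,90]))
cv2.imwrite('pics/c3.png',cv2.resize(J[180:360,60:260],None,fx=3,fy=3))
E
```

```text
[ 538.52485432 -313.93977826  238.33945296] [ 2.26736633e-01  9.73953080e-01 -5.42692083e-04  2.36709431e-03] [ 0.28020124 -0.36953037 -1.07971014] 14.21811128702243 68.43540072441101
(np.float64(138.3509350190502), np.float64(241.1024327931733)) (np.float64(154.9875137270229), np.float64(275.16875148898623))
```

View pics/c3.png

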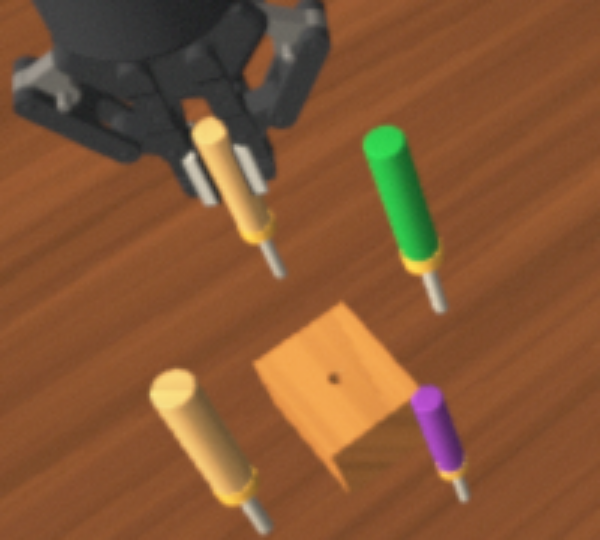

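The stylus is held upright between the pads. Its tip is at crop (281,274), which is image (153.7,271.3), and the hole is at (171.7,306). The look-alikes are undisturbed. Next I'll work out the tip offset and the way to the button.

```bash
python3 - <<'E'
from h import *
np.set_printoptions(precision=1,suppress=True)
b=cam('scene')
s=readout.read_state();print(s['tcp_pos'])
for z in(158,162,166):print('tip',z,onz(b,153.7,271.3,z))
print('hole',onz(b,171.7,306,50))
J=cv2.imread('pics/s3.png');print('c',onz(b,384,137,35))
cv2.imwrite('pics/c4.png',np.hstack([cv2.resize(J[115:175,360:425],None,fx=6,fy=6,interpolation=cv2.INTER_CUBIC)]))
E
```

```text
[ 537.3 -312.6  235.1]
tip 158 [ 538.1 -313.   158. ]
tip 162 [ 541.  -313.7  162. ]
tip 166 [ 543.9 -314.3  166. ]
hole [ 540.7 -312.    50. ]
c [493.  278.1  35. ]
```

View pics/c4.png

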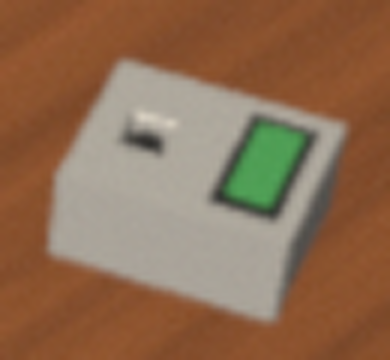

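The crop shows the counter with its well at about crop (150,130), image (385,137). That agrees with the top-view estimate of about (494.5, 271.5) mm. Moving above it.

>>> send_rows(hand=[-1,-1,-1,-1,-1,-1,-1,-1], offset=[[0.4625,0.7865,0],[0.4625,0.7865,0],[0.4625,0.7865,0],[0.4625,0.7865,0],[0.4625,0.7865,0],[0.4625,0.7865,0],[0.4625,0.7865,0],[0.4625,0.7865,0]], twist=[[0,0,0],[0,0,0],[0,0,0],[0,0,0],[0,0,0],[0,0,0],[0,0,0],[0,0,0]])

```text
time: 5.2
tcp_pos: [514.7, -20.1, 234.0]
tool_rot: [0.227, 0.974, -0.001, -0.001]
ft_force: [0.5, 0.4, -1.4]
gripper_width: 13.8
grip_force: 68.5
```

>>> send_rows(hand=[-1,-1,-1,-1,-1,-1,-1,-1], offset=[[0.4625,0.7865,0],[0.4625,0.7865,0],[0.4625,0.7865,0],[0.4625,0.7865,0],[0.4625,0.7865,0],[0.4625,0.7865,0],[0.4625,0.7865,0],[0.4625,0.7865,0]], twist=[[0,0,0],[0,0,0],[0,0,0],[0,0,0],[0,0,0],[0,0,0],[0,0,0],[0,0,0]])

```text
time: 5.87
tcp_pos: [493.1, 270.6, 233.8]
tool_rot: [0.226, 0.974, -0.001, -0.001]
ft_force: [0.2, 0.3, -0.7]
gripper_width: 14.2
grip_force: 68.5
```

>>> send_rows(hand=[-1,-1,-1,-1,-1,-1,-1,-1], offset=[[0,0,0.4],[0,0,0.6],[0,0,0.6],[0,0,0.5],[0,0,0.3],[0,0,0],[0,0,0],[0,0,0]], twist=[[0,0,0],[0,0,0],[0,0,0],[0,0,0],[0,0,0],[0,0,0],[0,0,0],[0,0,0]])

```text
time: 6.53
tcp_pos: [495.0, 269.6, 140.1]
tool_rot: [0.227, 0.974, 0.0, 0.0]
ft_force: [0.1, -0.9, 0.8]
gripper_width: 14.5
grip_force: 68.5
```

```bash
python3 - <<'E'
from h import *
p=[]
for i in range(4):
    b=cam('scene','s5.png');s=readout.read_state();p.append(s['tcp_pos'])
print(np.mean(p,0),s['tool_rot'])
t=np.mean(p,0)-[0,0,76.5];print(proj(b,t),proj(b,[494.5,271.5,40]),proj(b,[494.5,271.5,t[2]]))
c=cam('top','t5.png')
J=cv2.imread('pics/s5.png');I=cv2.imread('pics/t5.png')
cv2.imwrite('pics/c5.png',np.hstack([cv2.resize(J[80:180,345:445],None,fx=4,fy=4,interpolation=cv2.INTER_CUBIC),cv2.resize(I[250:350,110:210],None,fx=4,fy=4)]))
E
```

```text
[495.15004378 269.84509865 140.50322479] [2.26485124e-01 9.74014066e-01 7.93583365e-04 6.77618090e-04]
(np.float64(383.5423003426746), np.float64(129.35651666734077)) (np.float64(382.726454994684), np.float64(137.0476952981279)) (np.float64(383.8324694809649), np.float64(128.86451990438718))
```

View pics/c5.png

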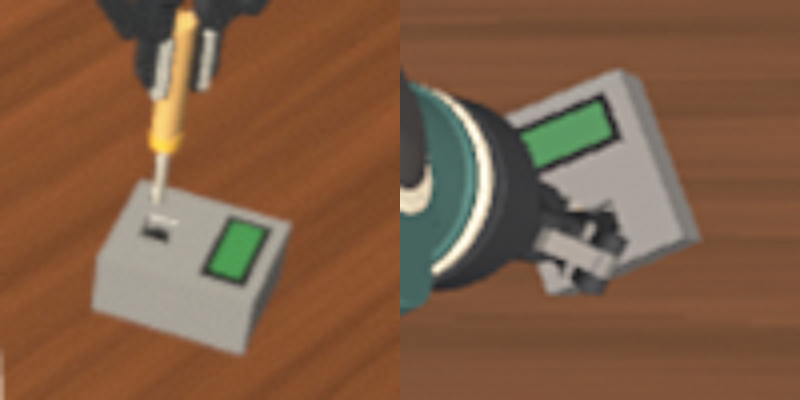

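Left (scene view): the tip is at image (384.8,131) and the well centre at (385,136.8), so it's nearly above and needs about 2 mm to the image right. Right (top view): the gripper is over the button half. I'll nudge it, then lower until the force rises.

>>> send_rows(hand=[-1,-1,-1,-1,-1,-1], offset=[[0,0.05,0],[0,0,0.25],[0,0,0.25],[0,0,0.1],[0,0,0],[0,0,0]], twist=[[0,0,0],[0,0,0],[0,0,0],[0,0,0],[0,0,0],[0,0,0]])

```text
time: 7.28
tcp_pos: [494.9, 271.0, 114.6]
tool_rot: [0.226, 0.974, -0.001, -0.001]
ft_force: [-0.4, -0.2, 0.0]
gripper_width: 14.3
grip_force: 68.6
```

>>> send_rows(hand=[-1,-1,-1,-1], offset=[[0,0,0.1],[0,0,0],[0,0,0],[0,0,0]], twist=[[0,0,0],[0,0,0],[0,0,0],[0,0,0]])

```text
time: 7.62
tcp_pos: [495.5, 271.4, 111.7]
tool_rot: [0.226, 0.974, 0.0, 0.0]
ft_force: [-1.0, 0.4, 2.3]
gripper_width: 14.4
grip_force: 69.1
```

>>> send_rows(hand=[-1,-1,-1], offset=[[0,0,0.05],[0,0,0],[0,0,0]], twist=[[0,0,0],[0,0,0],[0,0,0]])

```text
time: 7.87
tcp_pos: [495.7, 271.4, 110.1]
tool_rot: [0.227, 0.974, 0.0, 0.0]
ft_force: [-1.4, -0.9, 7.7]
gripper_width: 14.2
grip_force: 69.4
```

>>> send_rows(hand=[-1,-1,-1], offset=[[0,0,0.05],[0,0,0],[0,0,0]], twist=[[0,0,0],[0,0,0],[0,0,0]])

```text
time: 8.12
tcp_pos: [496.2, 271.6, 109.6]
tool_rot: [0.227, 0.974, 0.001, 0.001]
ft_force: [-3.3, -1.4, 18.3]
gripper_width: 14.3
grip_force: 70.9
```

```bash
python3 - <<'E'
from h import *
p=[];f=[]
for i in range(6):
    b=cam('scene','s6.png');s=readout.read_state();p.append(s['tcp_pos']);f.append(s['ft_force'])
print(np.mean(p,0),np.mean(f,0))
m=np.mean(p,0)
for z in(31,40): print(z,proj(b,[m[0],m[1],z]))
J=cv2.imread('pics/s6.png')
cv2.imwrite('pics/c6.png',cv2.resize(J[90:165,345:445],None,fx=8,fy=8,interpolation=cv2.INTER_CUBIC))
E
```

```text
[496.23649458 271.61348108 109.63474516] [-3.87858378 -2.39843489 17.97583362]
31 (np.float64(382.9222818023451), np.float64(140.41030086121475))
40 (np.float64(383.3314330695908), np.float64(137.41374606819932))
```

View pics/c6.png

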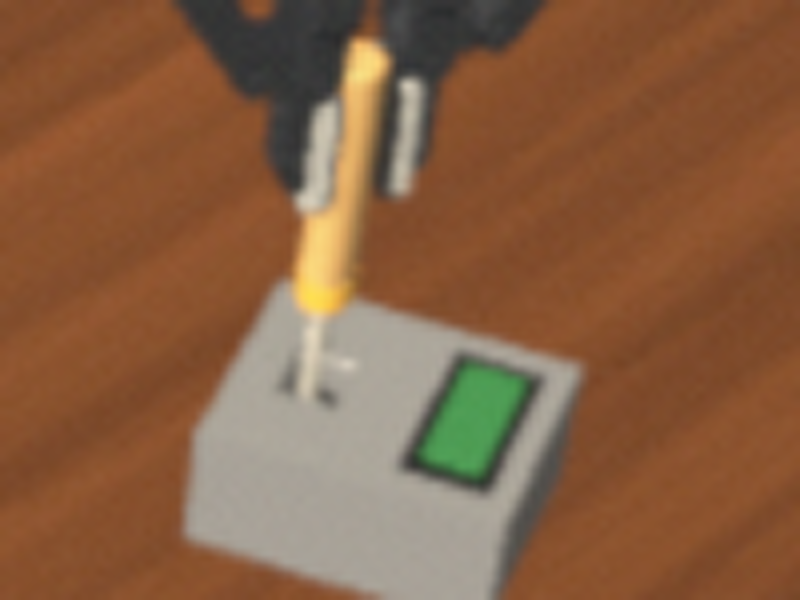

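The tip sits inside the well at image (383.5,140), where a fully pressed button centre would project. 18 N on it means it has bottomed out. Next I'll lift and go to the start of the cage push at about (568,114).

>>> send_rows(hand=[-1,-1,-1,-1,-1,-1], offset=[[0,0,-0.2],[0,0,-0.4],[0,0,-0.7],[0,0,-0.7],[0,0,0],[0,0,0]], twist=[[0,0,0],[0,0,0],[0,0,0],[0,0,0],[0,0,0],[0,0,0]])

```text
time: 8.92
tcp_pos: [496.0, 271.8, 188.6]
tool_rot: [0.226, 0.974, 0.001, 0.001]
ft_force: [-0.3, 0.3, -1.4]
gripper_width: 14.6
grip_force: 68.8
```

>>> send_rows(hand=[-1,-1,-1,-1,-1,-1,-1], offset=[[-0.672,-0.5475,0],[-0.672,-0.5475,0],[-0.672,-0.5475,0],[-0.672,-0.5475,0],[-0.672,-0.5475,0],[0,0,0],[0,0,0]], twist=[[0,0,0],[0,0,0],[0,0,0],[0,0,0],[0,0,0],[0,0,0],[0,0,0]])

```text
time: 9.5
tcp_pos: [567.5, 110.7, 185.8]
tool_rot: [0.229, 0.973, -0.001, -0.001]
ft_force: [-0.7, 0.4, -1.3]
gripper_width: 14.5
grip_force: 68.8
```

```bash
python3 - <<'E'
from h import *
p=[]
for i in range(3):
    b=cam('scene','s7.png');s=readout.read_state();p.append(s['tcp_pos'])
m=np.mean(p,0);print(m,s['joint_positions'])
x,y=np.array([345-200,205-160])
for z in (100,105,110,115):print(z,proj(b,[m[0],m[1],z]))
J=cv2.imread('pics/s7.png')
cv2.imwrite('pics/c7.png',cv2.resize(J[130:280,260:460],None,fx=4,fy=4,interpolation=cv2.INTER_CUBIC))
E
```

```text
[566.65848395 114.19397122 185.98342741] [-0.50489667  0.40356845  0.31352253  1.84052099 -0.15327139  0.92284434
  0.99389342]
100 (np.float64(358.58905862757155), np.float64(170.07909447368485))
105 (np.float64(358.7513999613712), np.float64(168.28499775140006))
110 (np.float64(358.91506939606256), np.float64(166.47622367368763))
115 (np.float64(359.08008329620793), np.float64(164.6525913894557))
```

View pics/c7.png

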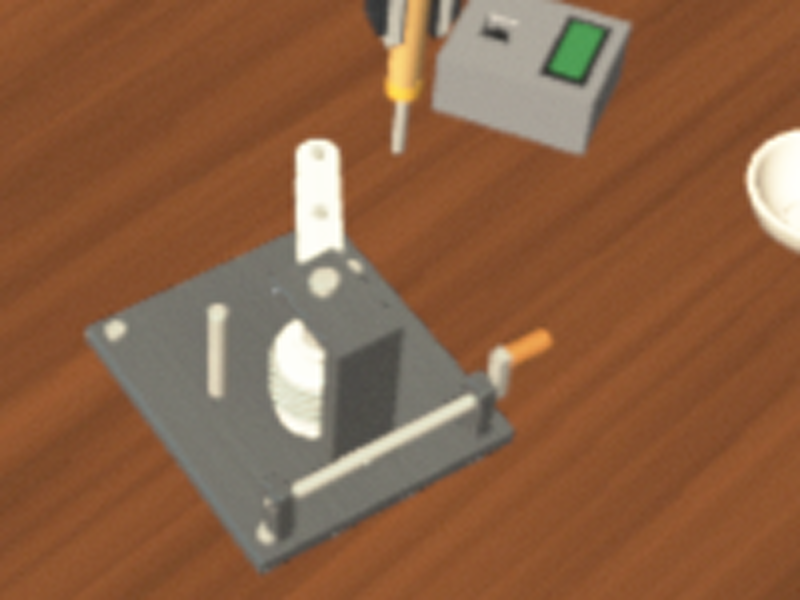

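The tip is at image (359.5,168), so it's about 80 mm below the TCP, clear of the trailing side. The cage arm is still at rest and the pliers and bowl are untouched. I'll descend and turn the tool in line with the arm.

>>> send_rows(hand=[-1,-1,-1,-1,-1,-1], offset=[[0,0,0.5],[0,0,0.6],[0,0,0.6],[0,0,0.45],[0,0,0],[0,0,0]], twist=[[0,0,0.88],[0,0,0.88],[0,0,0.88],[0,0,0.88],[0,0,0],[0,0,0]])

```text
time: 10.15
tcp_pos: [566.4, 115.1, 100.4]
tool_rot: [0.359, 0.933, -0.001, -0.001]
ft_force: [0.9, -0.4, -0.0]
gripper_width: 14.3
grip_force: 68.8
```

>>> send_rows(hand=[-1,-1,-1,-1,-1,-1], offset=[[0,-0.15,0],[0,-0.15,0],[0,-0.15,0],[0,-0.1,0],[0,0,0],[0,0,0]], twist=[[0,0,0],[0,0,0],[0,0,0],[0,0,0],[0,0,0],[0,0,0]])

```text
time: 10.65
tcp_pos: [553.6, 97.7, 102.3]
tool_rot: [0.361, 0.933, 0.001, 0.001]
ft_force: [1.5, 0.4, 0.9]
gripper_width: 14.3
grip_force: 68.5
```

>>> send_rows(hand=[-1,-1,-1,-1,-1,-1,-1,-1], offset=[[0.02,-0.1,0.02],[0.02,-0.1,0.02],[0.02,-0.1,0.02],[0.02,-0.1,0],[0.02,-0.1,0],[0.02,-0.1,0],[0.02,-0.1,0],[0.02,-0.1,0]], twist=[[0,0,-0.625],[0,0,-0.625],[0,0,-0.625],[0,0,-0.625],[0,0,-0.625],[0,0,-0.625],[0,0,-0.625],[0,0,-0.625]])

```text
time: 11.32
tcp_pos: [531.2, 75.1, 99.4]
tool_rot: [0.167, 0.986, 0.001, 0.001]
ft_force: [0.8, 3.1, 0.0]
gripper_width: 14.6
grip_force: 68.5
```

>>> send_rows(hand=[-1,-1,-1,-1,-1,-1,-1,-1], offset=[[0.02,-0.1,0],[0.02,-0.1,0],[0.02,-0.1,0],[0.02,-0.1,0],[0.02,-0.1,0],[0.02,-0.1,0],[0.02,-0.1,0],[0,0,0]], twist=[[0,0,-0.625],[0,0,-0.625],[0,0,-0.625],[0,0,-0.625],[0,0,-0.625],[0,0,-0.625],[0,0,-0.625],[0,0,0]])

```text
time: 11.98
tcp_pos: [520.0, 48.4, 99.3]
tool_rot: [-0.006, 1.0, 0.001, 0.0]
ft_force: [-0.0, 3.5, 0.5]
gripper_width: 14.5
grip_force: 68.6
```

```bash
cat > st.py <<'E'
from h import *
p=[];f=[]
for i in range(4):
    b=cam('scene','s8.png');s=readout.read_state();p.append(s['tcp_pos']);f.append(s['ft_force'])
m=np.mean(p,0);q=s['tool_rot'];yaw=np.arctan2(2*q[1]**2-1,2*q[0]*q[1])
F=np.mean(f,0);d=m[:2]-[600.4,31.1];R=np.hypot(*d)
th=np.arctan2(d[1],d[0])%(2*np.pi)+np.arcsin(18/R)
print(m,'F',F,'yaw',np.degrees(yaw),'R',R,'theta est',th-np.radians(137.7),'push',-F[:2]@[np.cos(yaw),np.sin(yaw)],s['time'],s['gripper_width'])
E
python3 st.py
```

```text
[520.11968369  48.65553     99.23051254] F [0.34727322 4.14698498 1.56055118] yaw 90.64674840660079 R 82.17740455733015 theta est 0.7438141329302188 push -4.142800888738938 12.1833 14.089714666306289
```

>>> send_rows(hand=[-1,-1,-1,-1,-1,-1,-1,-1], offset=[[0.02,-0.1,0],[0.02,-0.1,0],[0.02,-0.1,0],[0.02,-0.1,0],[0.02,-0.1,0],[0.02,-0.1,0],[0.02,-0.1,0],[0,0,0]], twist=[[0,0,-0.625],[0,0,-0.625],[0,0,-0.625],[0,0,-0.625],[0,0,-0.625],[0,0,-0.625],[0,0,-0.625],[0,0,0]])

```text
time: 12.85
tcp_pos: [518.7, 19.5, 98.9]
tool_rot: [-0.18, 0.984, 0.0, -0.0]
ft_force: [0.3, 5.1, 1.7]
gripper_width: 14.1
grip_force: 68.7
```

```bash
python3 st.py
```

```text
[518.58076722  20.03871271  98.87909574] F [-0.78017547  5.22540462  2.29350575] yaw 110.64961707356446 R 82.56354479752348 theta est 1.092430288463043 push -5.164826408329128 13.05 14.338179361070829
```

Almost at the stop with the spring at about 5.2 N. I'll push a little further in small steps until the force jumps.

>>> send_rows(hand=[-1,-1,-1,-1], offset=[[0,-0.05,0],[0,0,0],[0,0,0],[0,0,0]], twist=[[0,0,0],[0,0,0],[0,0,0],[0,0,0]])

```text
time: 13.38
tcp_pos: [518.9, 19.0, 98.8]
tool_rot: [-0.18, 0.984, 0.001, -0.0]
ft_force: [-1.2, 5.9, 3.0]
gripper_width: 14.5
grip_force: 69.0
```

>>> send_rows(hand=[-1,-1,-1,-1], offset=[[0,-0.05,0],[0,0,0],[0,0,0],[0,0,0]], twist=[[0,0,0],[0,0,0],[0,0,0],[0,0,0]])

```text
time: 13.72
tcp_pos: [519.0, 18.7, 98.8]
tool_rot: [-0.18, 0.984, 0.002, -0.001]
ft_force: [-3.4, 9.7, 3.8]
gripper_width: 14.4
grip_force: 69.3
```

```bash
python3 st.py
```

```text
[519.01085463  18.66232028  98.81795796] F [-2.74481599  9.71136879  3.94097718] yaw 110.74594913955058 R 82.33400792755224 theta est 1.1103202736233135 push -10.053968357075835 13.9167 13.927489352314362
```

```bash
python3 - <<'E'
import cv2
J=cv2.imread('pics/s8.png');cv2.imwrite('pics/c8.png',cv2.resize(J[130:280,240:440],None,fx=4,fy=4,interpolation=cv2.INTER_CUBIC))
E
```

```text
(no output)
```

View pics/c8.png

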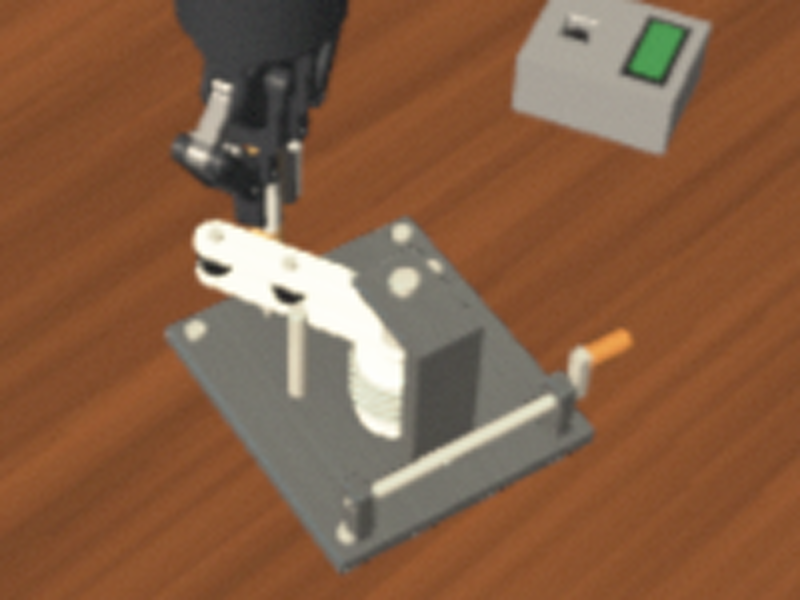

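The cage arm lies against the stop pin at crop (295,330). The stylus, still gripped, is behind the arm at (265,230), pushing with about 10 N. Handing in.

```bash
python3 -c "
from workcell import job
print(job.job_done())"
```

```text
the job is handed in; nothing more can be done
None
```

I pressed the zero button to its bottom with the stylus while the cage arm was at rest, then wound the arm to its stop; at hand-in (about 14 s) it was held there at about 10 N with the stylus still gripped. The bowl, tin and pliers were not touched.

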